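# Swing a parts tray round its pivot pin to the stop and bolt it there

## Robot

A 6-joint arm with a two-finger parallel gripper is mounted at the origin on a cart in front of the work surface, level with it; the furniture and walls round the work are solid. World frame = base frame: x ahead of the robot, y to its left, z up, the work surface at z = 0. Lengths are in m, angles in rad, forces in N, time in s.
With the tool pointing down it reaches from about 0.25 to 0.725 m from the base axis. Payload 4 kg.
Tool frame: the origin (TCP) lies between the finger pads; the fingertips stand 11 mm ahead of it and the grasp point (between the pads) lies 8 mm behind it (bot.tip_extent is the distance from the TCP to the fingertips, in m); z points along the fingers, y is the line along which they close (so a half turn about z gives the same grasp; the last joint's range is limited). The gripper opens to 85 mm and grips with 20 to 120 N. Pads are 22 mm wide; open, the fingers measure 114 mm over their backs; the gripper's body (76 mm by 85 mm) begins 54 mm behind the grasp point. The pads swing forward as they close: fully open they stand 13 mm farther back than shut.
Start: joints at [-1.162, 0.241, 0.005, 1.335, 0, 1.571], TCP at [0.199, -0.459, 0.242] pointing down, gripper open.
Joint ranges: [-2.72, 2.72], [-1.05, 1.87], [-1.09, 1.28], [-1.99, 2.15], [-1.42, 1.44], [-3.14, 3.14]. Speed limits (rad/s): [2.79, 2.79, 3.14, 3.14, 3.14, 3.14].

## Interface

Orientations are given as a unit quaternion [x, y, z, w].
In Python, from workcell import bot gives the robot as it stands. The module is installed in compiled form; this text tells all that it offers.
- The arm moves only by the tool drive_tool, never from a script. Its argument "rows" is a list of rows, each an object of numbers: "dx", "dy", "dz": the shift along the tool's x, y, z in units of 50 mm (1.0 is 50 mm); "wx", "wy", "wz": the turn, a rotation vector about the tool's x, y, z in units of 5 degrees (1.0 is 5 degrees); "hand": the finger opening in mm, from 0 to 85.4. A call has 1 to 20 rows; each row is the pose to reach, as a shift and turn from the pose commanded when the call began, along the tool's axes at that moment; what a row does not reach only later rows make up. A row lasts 1/10 s, in which the tool goes at most 50 mm and 8.59 degrees, less where a joint would pass 70% of its speed; a pose out of reach is approached as far as the arm can. A call with a gripper value outside its range is refused whole. The fingers move at their own pace and stop on an object; the grip force is fixed at half the most. Time passes only in rows, so rows that repeat a pose let the fingers close. It gives the time, the measured TCP pose, the force, the opening and the grip force at its end, in the units of the state.
- bot.get_obs(): the state, without advancing time (a new reading comes with each control period).
- bot.camera(name): name is "scene" or "top"; returns the picture (400x640x3 uint8, red, green, blue); there is no depth.
- bot.get_calibration(name): a dict with "vfov" (degrees; the focal length in pixels is half the picture's height over the tangent of half this angle, whatever the lens; pixels are square), "cx", "cy" (the principal point, pixels), "k1" (the pictures are not rectified: a ray, as slopes to the right and down, at radius r is drawn at 1 + k1 r^2 times it, then the intrinsics apply), "origin" and "rotation" of the camera in the world. Camera axes: x right, y up, looking along -z (the intrinsics and any distortion apply to the point x, -y, -z); pixel columns grow to the right and rows downward; lengths in m; the calibration is good to about 2 mm. A picture is of the moment at which its call begins. get_calibration takes no time and is no camera call.
- bot.job_done(): hands the job in; it is judged then, once.
Trained networks look in the newest picture that a camera, given by its name, has taken for a name from the list of things; names that differ only in an ending like _2 or _b are one class to them, and where a whole thing is asked for, a point or a joint stands for the part that bears it (a point fixed in the world has none). Each returns a list of dicts, best first, with "score" (0 to 1); they miss things now and then, are a little off and sometimes report something else, mostly with a low value. They report only what shows in the picture. A call takes as long as a camera call. They do not tell look-alikes from the thing itself.
- bot.look_for(camera, thing): "extent" ([centre column, centre row, width, height] in pixels, round what is visible of it).
- bot.outline_of(camera, thing): "region" (400x640 bool, what is visible of it) and "extent" ([centre column, centre row, width, height] in pixels, round what is visible of it).
The state is a dict: "clock": time; "joint_pos": joint angles; "joint_vel": joint speeds; "tau": joint torques, N m; "eef_pos": TCP position; "tool_rot": TCP orientation; "ft_force": force on the tool from outside, world axes, zero at the start; "ft_torque": the same for the moment, N m; "grip_width": finger opening in m; "grasp_force": force on a finger pad.
Only numpy, scipy, OpenCV 4.12 (cv2) and the standard library are available. Lean on these libraries where they do the work, as an engineer would, in place of code of your own. Each camera call takes 0.05 s, during which the arm holds its last target. There are 200 camera calls.

## Task

The parts tray sits by its corner hole on the fixture's fixed pivot pin and has been swung out towards you. Leaving it on the pin, push its free end near the corner so that it pivots until its long side bears on the stop post, wherever that has been set, and keep it pressed there for a full second with about 10 N, never pushing it with more than 16 N. Then let go of the tray and slide the bolt by its black knob fully home through the slot in the tray's end wall, with both parts still in the tray and the things lying around left where they are.

Things in the scene. Friction and masses are not known exactly. Their poses are not given: they have to be found in the camera images.
- fixture: Fixed grey base plate, 6 mm thick, with an upright pivot pin (10 mm across, top 44 mm above the bench). Origin: pin axis, at bench height. z up; y runs from the pin to the rail; x points away from the robot (yaw within 0.15 rad). Plate covers x -155 to +50, y -55 to +255 mm. Neither pin nor stop post yields.
- rail: Fixed bar along fixture x at y = 238 mm; origin at its middle, 6 mm above the bench. Clamped to it is a 4 mm steel carriage with stop post and bolt, set by hand up to 8 mm either way along x: c, not measured. Stop post: 12 mm across, top 37 mm above the bench, axis at fixture x = 18 + c, y = 122 mm. Two guides of the bolt, 31 x 12 mm, at x = -24 + c, y = 157 and 221 mm, tops 32 mm above the bench.
- tray: Loose smooth steel tray on the base plate, 0.14 to 0.28 kg, 28 mm high, walls 4 mm. Origin: axis of its pivot hole (1.2 mm wider than the pin), at its underside, 6 mm above the bench; covers x -60 to +12, y -12 to +140 mm. Starts turned 0.35 to 0.65 rad anticlockwise from above; push it clockwise. Its +x wall then meets the post within 0.08 rad of the fixture's yaw. Friction takes 1 to 4 N of a push.
- push_corner (a point): Point on the outer face of the tray's -x long wall near the free-end corner, half-way up the wall, at (-60, 125, 14) mm in the tray frame: a good place to push (towards tray +x).
- tray_slot (a point): Centre of the open-topped slot, 14 mm wide, in the tray's end wall (4 mm thick), at (-24, 138, 14) mm in the tray frame. Only when the tray bears on the post does it line up with the bolt (9 mm wide, round nose), with about 2 mm to spare each side: the bolt's x in the fixture frame is then that of this point, within 1 mm.
- lock_bolt (a joint): Travel of the bolt in m along fixture -y: 0 drawn back, nose 7 mm short of the tray; 0.028 fully home against its end stop. About 2.5 N of friction; stays where left. Its knob is an upright black round post, 14 mm across, on the bolt's line, at fixture y = 203 mm less the travel, top 69 mm above the bench, free on all sides above the guides (32 mm).
- heat_sink: Aluminium finned heat sink, 30 x 50 x 22 mm, loose in the tray; origin at the centre of its underside. Stays in the tray.
- terminal: Terminal block, 21 x 30 x 20 mm, loose in the tray; origin at the centre of its underside. Stays in the tray.
- tape_roll: Roll of tape lying flat on the bench, 60 mm across, 18 mm high, to the right of the fixture; origin under its centre. Leave it alone.
- driver: Screwdriver lying on the bench, 144 mm long, 25 mm thick, to the left of the fixture; origin under its middle. Leave it alone.
- capacitor: Upright capacitor, 22 mm across, 40 mm high, on the bench to the left of the fixture; origin under its centre. Leave it alone.
Not all that is in view belongs to the job. Of the things that look like the tray, the largest one is meant.

How it is judged:
By the outcome, as a careful person would: the job done as asked, in the order asked, and still so for the second after the job is handed in, with the robot touching nothing.
It also fails if it takes over 58 s, if anything falls off the work surface, if the arm or the gripper's body presses on something with over 40 N, if the wrist force passes 120 N, or if a joint passes its speed limit or range.

## Working session

There is one attempt and no reset: what is moved stays moved. The work goes in short steps, Python scripts to look and compute and a tool call to move; the robot and the scene stay as the last step left them, time stands still between calls to the robot, and variables do not carry over. Pictures are saved under pics/ and viewed, at most 11 in all, crops included, and the job is handed in when it is done.

Besides the shell and the picture viewer there is one more tool, called after ">>>" as name([rows], argument=value, ...), one row to a line, values as JSON. drive_tool: Moves the arm, as the interface text tells. Its arguments: {"type":"object","properties":{"rows":{"type":"array","items":{"type":"object","properties":{"dx":{"type":"number"},"dy":{"type":"number"},"dz":{"type":"number"},"wx":{"type":"number"},"wy":{"type":"number"},"wz":{"type":"number"},"hand":{"type":"number"}}}}},"required":["rows"]}

```bash
mkdir -p pics; cat > h.py <<'E'
import numpy as np, cv2
from workcell import bot
def cal(n):
    c=bot.get_calibration(n); f=200/np.tan(np.radians(c["vfov"])/2)
    return c,f
def ray(n,u,v):
    c,f=cal(n); d=np.array([(u-c["cx"])/f,(v-c["cy"])/f]); s=d.copy()
    for _ in range(30): s=d/(1+c["k1"]*(s@s))
    return np.array(c["origin"]),np.array(c["rotation"]).reshape(3,3)@np.array([s[0],-s[1],-1])
def at(n,u,v,z):
    o,r=ray(n,u,v); return o+r*(z-o[2])/r[2]
def proj(n,p):
    c,f=cal(n); q=np.array(c["rotation"]).reshape(3,3).T@(np.array(p)-c["origin"])
    s=np.array([q[0]/-q[2],-q[1]/-q[2]]); s=s*(1+c["k1"]*(s@s)); return s*f+[c["cx"],c["cy"]]
E
python3 - <<'E'
from h import *
for n in("top","scene"):
    im=bot.camera(n); cv2.imwrite(f"pics/{n}1.png",im[...,::-1]); print(n,bot.get_calibration(n))
    for t in("tray","fixture","rail","lock_bolt","heat_sink","terminal"):
        print(t,[(round(d["score"],2),np.round(d["extent"])) for d in bot.look_for(n,t)][:3])
o=bot.get_obs();print(o["clock"],o["eef_pos"],o["tool_rot"],o["ft_force"])
E
```

```text
top {'vfov': 49.64713576174287, 'cx': 316.65738273128824, 'cy': 195.0506837600001, 'k1': 0.00695225518817358, 'origin': array([0.27905048, 0.04187467, 1.22377805]), 'rotation': array([ 0.07911824, -0.07276588, -0.68327682,  0.72220372])}
tray [(0.91, array([449., 243.,  26.,  34.])), (0.65, array([344., 204.,  64.,  39.]))]
fixture [(0.62, array([322., 206., 112.,  83.]))]
rail [(0.87, array([301., 185.,  46.,  31.]))]
lock_bolt []
heat_sink [(0.48, array([348., 202.,  21.,  19.]))]
terminal [(0.51, array([334., 205.,  10.,  12.]))]
scene {'vfov': 46.38647494518706, 'cx': 320.6223775268523, 'cy': 199.96380060165612, 'k1': -0.11565496442840145, 'origin': array([0.02455131, 1.15624874, 0.9580951 ]), 'rotation': array([-0.0860164 ,  0.4382174 ,  0.87379561, -0.19247837])}
tray [(0.96, array([299., 300.,  43.,  34.])), (0.84, array([377., 162.,  31.,  16.])), (0.83, array([325., 196.,  20.,  34.]))]
fixture [(0.88, array([316., 213.,  97.,  68.]))]
rail [(0.72, array([289., 216.,  39.,  36.])), (0.29, array([272., 237.,   7.,  11.]))]
lock_bolt []
heat_sink [(0.55, array([323., 192.,  12.,  10.])), (0.51, array([289., 216.,  39.,  32.]))]
terminal []
0.7 [ 0.19875567 -0.45882949  0.24235473] [9.79186841e-01 2.02960900e-01 1.40846137e-05 5.73295211e-05] [ 0.47894642 -0.27327371  0.31591047]
```

View pics/top1.png

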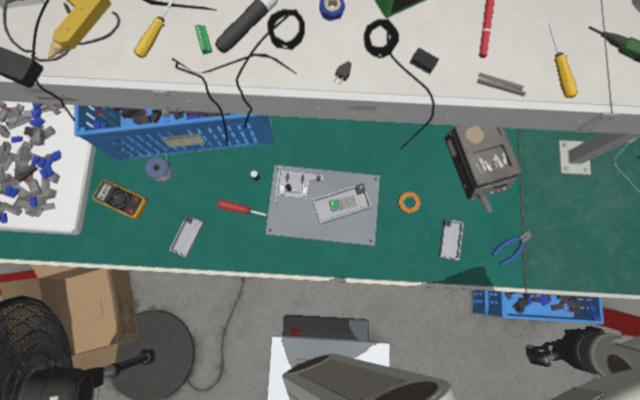

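View pics/scene1.png

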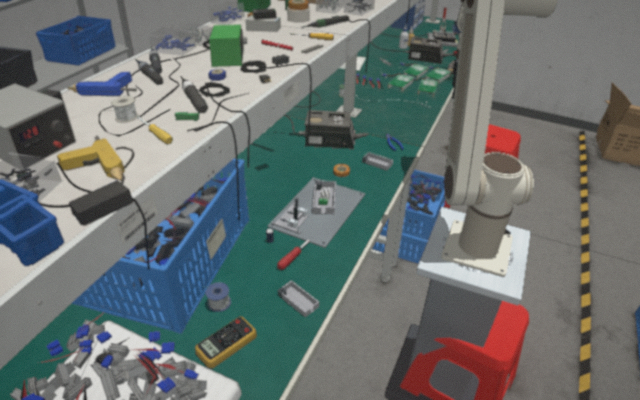

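The top view shows three tray-like things, at about (344,204), (449,243) and (186,237). Only (344,204) is on the grey plate, holds the parts and looks largest. I'll confirm that with an enlarged crop.

```bash
sed -i 's/np.array(c\["rotation"\]).reshape(3,3)/Rot.from_quat(c["rotation"]).as_matrix()/; s/^import numpy as np, cv2/import numpy as np, cv2\nfrom scipy.spatial.transform import Rotation as Rot/' h.py
python3 - <<'E'
from h import *
t=cv2.imread("pics/top1.png")[160:250,258:390]; s=cv2.imread("pics/scene1.png")[170:250,260:370]
t=cv2.resize(t,None,fx=6,fy=6,interpolation=2); cv2.imwrite("pics/topc.png",t)
cv2.imwrite("pics/scenec.png",cv2.resize(s,None,fx=7,fy=7,interpolation=2))
for p in [(275,166),(380,176),(375,245),(266,235)]: print(p,at("top",*p,.006).round(3))
for n,p in [("scene",(365,189)),("scene",(314,180)),("scene",(268,231)),("scene",(325,245))]: print(p,at(n,*p,.006).round(3))
for t_ in("tray",):
  for d in bot.outline_of("top",t_): 
    print(d["score"],d["extent"],cv2.minAreaRect(np.argwhere(d["region"])[:,::-1].astype(np.float32)))
E
```

```text
(275, 166) [0.625 0.187 0.006]
(380, 176) [ 0.612 -0.12   0.006]
(375, 245) [ 0.41  -0.111  0.006]
(266, 235) [0.422 0.197 0.006]
(365, 189) [ 0.416 -0.13   0.006]
(314, 180) [ 0.6   -0.103  0.006]
(268, 231) [0.611 0.213 0.006]
(325, 245) [0.425 0.196 0.006]
0.76 [187.9, 238.8, 29.7, 39.1] ((186.58018493652344, 236.3719482421875), (18.78754997253418, 38.5428466796875), 25.709957122802734)
0.68 [450.6, 242.3, 27.1, 39.4] ((450.56097412109375, 239.9512176513672), (22.0863094329834, 39.534488677978516), 6.34019136428833)
0.57 [343.8, 203.8, 61.5, 35.3] ((340.5999755859375, 203.79998779296875), (26.563129425048828, 54.39117431640625), 71.56504821777344)
```

View pics/topc.png

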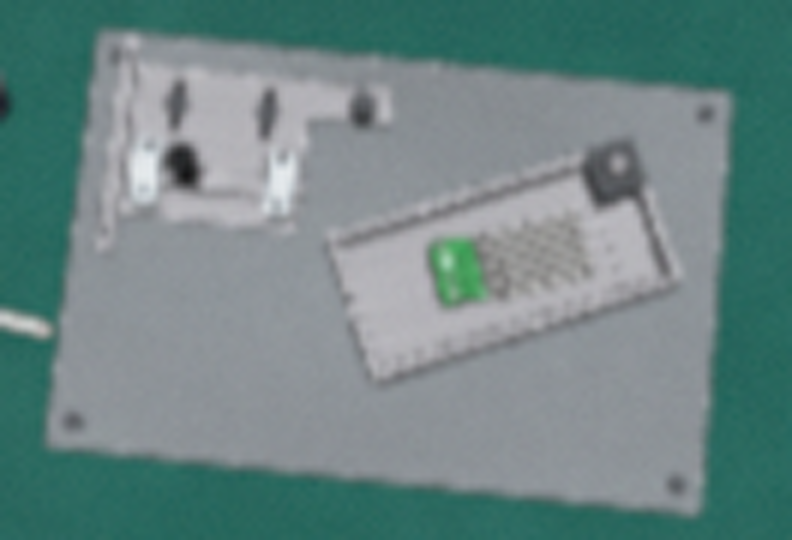

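View pics/scenec.png

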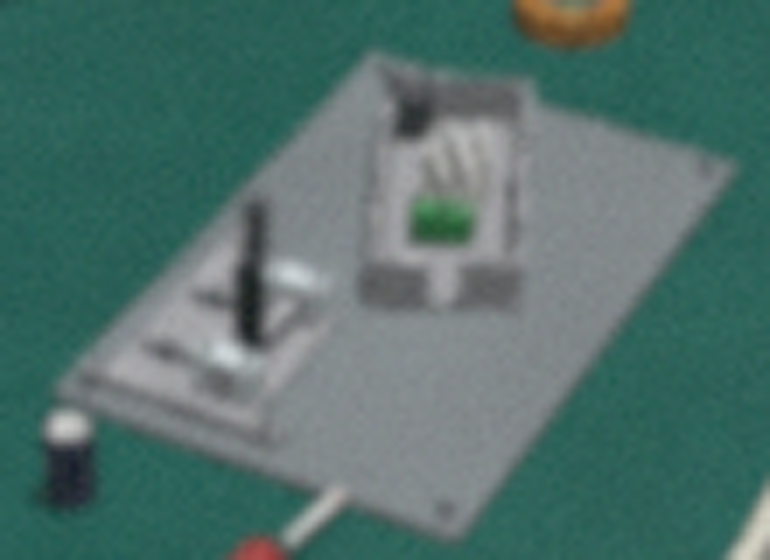

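```bash
cat > fit.py <<'E'
from h import *
from scipy.optimize import least_squares
F=lambda p,q:np.array([p[0]+np.cos(p[2])*q[0]-np.sin(p[2])*q[1],p[1]+np.sin(p[2])*q[0]+np.cos(p[2])*q[1]])
C=lambda u,v:(258+(u+.5)/6-.5,160+(v+.5)/6-.5)
S=lambda u,v:(260+(u+.5)/7-.5,170+(v+.5)/7-.5)
E
python3 - <<'E'
from fit import *
K=[(.05,.255),(.05,-.055),(-.155,-.055),(-.155,.255)]
T=[C(98,32),C(733,92),C(697,515),C(48,445)]
Sc=[S(60,388),S(375,52),S(740,163),S(460,540)]
for nm,sets in(("top",[("top",T)]),("scene",[("scene",Sc)]),("both",[("top",T),("scene",Sc)])):
    r=least_squares(lambda p:np.concatenate([proj(n,[*F(p,k),.006])-np.array(q) for n,Q in sets for k,q in zip(K,Q)]),[.55,-.06,0.])
    print(nm,r.x.round(4),np.abs(r.fun).max().round(2))
    p=r.x; inv=lambda w:(np.array([[np.cos(p[2]),np.sin(p[2])],[-np.sin(p[2]),np.cos(p[2])]])@(w[:2]-p[:2])).round(4)
    if nm!="scene":
        print(" pin",inv(at("top",*C(619,160),.044))," post",inv(at("top",*C(362,97),.037)),"knob",inv(at("top",*C(180,158),.069)),"guides",inv(at("top",*C(145,170),.032)),inv(at("top",*C(281,178),.032)))
        # tray corners at z=.034 
        cs=[inv(at("top",*C(*q),.034)) for q in((330,232),(376,380),(682,280))]; print(cs, "yaw",np.arctan2(*(cs[1]-cs[2])[::-1])-np.pi/2, "slot",inv(at("top",*C(350,300),.03)))
    print(" post sc",inv(at("scene",*S(300,262),.032)), "knob sc",inv(at("scene",*S(257,203),.069)))
E
```

```text
top [ 0.5669 -0.0621 -0.048 ] 0.62
 pin [ 0.0016 -0.0001]  post [0.0214 0.1227] knob [-0.0243  0.2018] guides [-0.0232  0.2211] [-0.0204  0.1568]
[array([-0.0444,  0.131 ]), array([-0.1118,  0.1024]), array([-0.0502, -0.0348])] yaw 0.4220050299022178 slot [-0.0749  0.1184]
 post sc [-0.0207  0.1487] knob sc [-0.0056  0.1614]
scene [ 0.5637 -0.062  -0.0486] 0.6
 post sc [-0.0174  0.1488] knob sc [-0.0024  0.1615]
both [ 0.5657 -0.0623 -0.0478] 1.07
 pin [0.0029 0.0002]  post [0.0227 0.123 ] knob [-0.023  0.202] guides [-0.0219  0.2214] [-0.0191  0.1571]
[array([-0.0431,  0.1313]), array([-0.1105,  0.1027]), array([-0.049 , -0.0345])] yaw 0.4213982789427222 slot [-0.0736  0.1187]
 post sc [-0.0194  0.149 ] knob sc [-0.0043  0.1617]
```

```bash
cat >> fit.py <<'E'
P=np.array([.5675,-.062,-.048])
def tray(q,yaw): return F([0,0,yaw],q)   # tray->fixture
def go(w,z,yawt,cur=None):
    """units from present pose to world xy w, z, tool-x yaw yawt (tool down)"""
    o=bot.get_obs(); R=Rot.from_quat(o["tool_rot"]); pos=np.array(o["eef_pos"])
    T=Rot.from_matrix(np.array([[np.cos(yawt),np.sin(yawt),0],[np.sin(yawt),-np.cos(yawt),0],[0,0,-1]]).T)
    print("d",(R.inv().apply(np.array([*w,z])-pos)/.05).round(3),"w",(np.degrees((R.inv()*T).as_rotvec())/5).round(2))
E
python3 - <<'E'
from fit import *
print(bot.tip_extent)
# shelf edge height check
for z in (.1,.2,.3,.4,.5,.6):
    q=at("top",300,103,z); print(z,q.round(3),proj("scene",q).round(0))
a=.42
w=F(P,tray((-.098,.122),a)); print(w); go(w,.15,a-.048); go(w,.025,a-.048)
for y in np.linspace(.42,0,8):
    print(y.round(2),F(P,tray((-.071,.122),y)).round(4))
E
```

```text
0.011
0.1 [0.784 0.12  0.1  ] [234. 177.]
0.2 [0.739 0.113 0.2  ] [245. 153.]
0.3 [0.694 0.106 0.3  ] [257. 127.]
0.4 [0.649 0.099 0.4  ] [270.  97.]
0.5 [0.604 0.092 0.5  ] [284.  65.]
0.6 [0.559 0.085 0.6  ] [300.  30.]
[0.4318585 0.0160345]
d [ 8.053 -6.861  1.847] w [-0.   -0.    0.42]
d [ 8.053 -6.861  4.347] w [-0.   -0.    0.42]
0.42 [0.457  0.0258]
0.36 [0.4625 0.0323]
0.3 [0.4683 0.0384]
0.24 [0.4745 0.0442]
0.18 [0.4811 0.0496]
0.12 [0.4879 0.0546]
0.06 [0.495  0.0591]
0.0 [0.5024 0.0633]
```

>>> drive_tool([
  {"dx":1.3,"dy":-1.1,"dz":0,"hand":0},
  {"dx":2,"dy":-1.7,"dz":0.2,"hand":0},
  {"dx":2.7,"dy":-2.3,"dz":0.4,"hand":0},
  {"dx":3.4,"dy":-2.9,"dz":0.6,"hand":0},
  {"dx":4,"dy":-3.4,"dz":0.8,"hand":0},
  {"dx":4.7,"dy":-4,"dz":1,"hand":0},
  {"dx":5.4,"dy":-4.6,"dz":1.2,"hand":0},
  {"dx":6,"dy":-5.1,"dz":1.4,"hand":0},
  {"dx":6.7,"dy":-5.7,"dz":1.6,"wz":0.2,"hand":0},
  {"dx":7.4,"dy":-6.3,"dz":1.8,"wz":0.4,"hand":0},
  {"dx":8.05,"dy":-6.86,"dz":1.85,"wz":0.4,"hand":0},
  {"dx":8.05,"dy":-6.86,"dz":1.85,"wz":0.4,"hand":0},
  {"dx":8.05,"dy":-6.86,"dz":1.85,"wz":0.4,"hand":0},
  {"dx":8.05,"dy":-6.86,"dz":1.85,"wz":0.4,"hand":0},
])

```text
invalid input at $.rows[0]: expected keys dx, dy, dz, wx, wy, wz, hand
```

```bash
python3 - <<'E'
from fit import *
o=bot.get_obs();print({k:np.round(o[k],4) for k in("clock","eef_pos","ft_force","ft_torque","grip_width","joint_pos")})
a=.42; w=F(P,tray((-.098,.122),a)); go(w,.025,a-.048)
im=bot.camera("top"); cv2.imwrite("pics/t2.png",cv2.resize(im[150:260,250:400,::-1],None,fx=5,fy=5,interpolation=2))
E
```

```text
{'clock': np.float64(0.75), 'eef_pos': array([ 0.1988, -0.4588,  0.2423]), 'ft_force': array([ 0.3359,  0.3105, -0.3914]), 'ft_torque': array([-0.0109,  0.025 , -0.0324]), 'grip_width': np.float64(0.0858), 'joint_pos': array([-1.162 ,  0.2406,  0.005 ,  1.3352,  0.    ,  1.5708])}
d [ 8.053 -6.861  4.347] w [-0.   -0.    0.42]
```

View pics/t2.png

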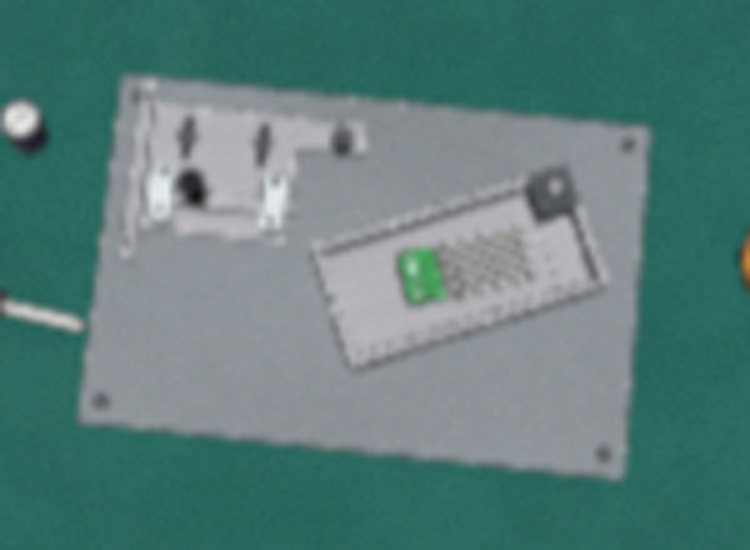

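The move was refused because every row must give all the keys, so the scene hasn't changed: tray at about (460,265) in the crop, knob at (192,188). I'll resend it with all keys.

>>> drive_tool([
  {"dx":0.7,"dy":-0.6,"dz":0,"wx":0,"wy":0,"wz":0,"hand":0},
  {"dx":1.4,"dy":-1.2,"dz":0,"wx":0,"wy":0,"wz":0,"hand":0},
  {"dx":2.1,"dy":-1.8,"dz":0.2,"wx":0,"wy":0,"wz":0,"hand":0},
  {"dx":2.8,"dy":-2.4,"dz":0.4,"wx":0,"wy":0,"wz":0,"hand":0},
  {"dx":3.5,"dy":-3,"dz":0.6,"wx":0,"wy":0,"wz":0,"hand":0},
  {"dx":4.2,"dy":-3.6,"dz":0.8,"wx":0,"wy":0,"wz":0,"hand":0},
  {"dx":4.9,"dy":-4.2,"dz":1,"wx":0,"wy":0,"wz":0,"hand":0},
  {"dx":5.6,"dy":-4.8,"dz":1.2,"wx":0,"wy":0,"wz":0.2,"hand":0},
  {"dx":6.3,"dy":-5.4,"dz":1.4,"wx":0,"wy":0,"wz":0.4,"hand":0},
  {"dx":7,"dy":-6,"dz":1.6,"wx":0,"wy":0,"wz":0.4,"hand":0},
  {"dx":7.6,"dy":-6.5,"dz":1.8,"wx":0,"wy":0,"wz":0.4,"hand":0},
  {"dx":8.05,"dy":-6.86,"dz":2,"wx":0,"wy":0,"wz":0.4,"hand":0},
  {"dx":8.05,"dy":-6.86,"dz":2.5,"wx":0,"wy":0,"wz":0.4,"hand":0},
  {"dx":8.05,"dy":-6.86,"dz":2.5,"wx":0,"wy":0,"wz":0.4,"hand":0},
  {"dx":8.05,"dy":-6.86,"dz":2.5,"wx":0,"wy":0,"wz":0.4,"hand":0},
])

```text
clock: 2.3
eef_pos: [0.4311, 0.0158, 0.1173]
tool_rot: [0.983, 0.186, -0.001, -0.0]
ft_force: [-0.2, 0.1, 0.6]
grip_width: -0.0
grasp_force: 0.0
```

```bash
cat > st.py <<'E'
from fit import *
def st():
    o=bot.get_obs();print({k:np.round(o[k],4) for k in("clock","eef_pos","ft_force","grip_width")}); print("tool yaw fixture",round(float(np.arctan2(*Rot.from_quat(o["tool_rot"]).as_matrix()[:2,0][::-1])+.048),4)); return o
E
python3 - <<'E'
from st import *
st()
a=.42; w=F(P,tray((-.098,.122),a)); go(w,.025,a-.048)
im=bot.camera("top"); cv2.imwrite("pics/t3.png",cv2.resize(im[150:260,250:400,::-1],None,fx=5,fy=5,interpolation=2))
E
```

```text
{'clock': np.float64(2.3), 'eef_pos': array([0.4311, 0.0158, 0.1173]), 'ft_force': array([-0.1645,  0.1312,  0.6474]), 'grip_width': np.float64(-0.0)}
tool yaw fixture 0.4219
d [0.019 0.003 1.845] w [-0.01  0.02  0.02]
```

>>> drive_tool([
  {"dx":0,"dy":0,"dz":0.6,"wx":0,"wy":0,"wz":0,"hand":0},
  {"dx":0,"dy":0,"dz":1.2,"wx":0,"wy":0,"wz":0,"hand":0},
  {"dx":0,"dy":0,"dz":1.6,"wx":0,"wy":0,"wz":0,"hand":0},
  {"dx":0,"dy":0,"dz":1.8,"wx":0,"wy":0,"wz":0,"hand":0},
  {"dx":0,"dy":0,"dz":1.84,"wx":0,"wy":0,"wz":0,"hand":0},
  {"dx":0.08,"dy":0,"dz":1.84,"wx":0,"wy":0,"wz":0,"hand":0},
  {"dx":0.14,"dy":0,"dz":1.84,"wx":0,"wy":0,"wz":0,"hand":0},
  {"dx":0.2,"dy":0,"dz":1.84,"wx":0,"wy":0,"wz":0,"hand":0},
  {"dx":0.24,"dy":0,"dz":1.84,"wx":0,"wy":0,"wz":0,"hand":0},
  {"dx":0.28,"dy":0,"dz":1.84,"wx":0,"wy":0,"wz":0,"hand":0},
  {"dx":0.32,"dy":0,"dz":1.84,"wx":0,"wy":0,"wz":0,"hand":0},
  {"dx":0.36,"dy":0,"dz":1.84,"wx":0,"wy":0,"wz":0,"hand":0},
  {"dx":0.4,"dy":0,"dz":1.84,"wx":0,"wy":0,"wz":0,"hand":0},
])

```text
clock: 3.65
eef_pos: [0.4504, 0.0233, 0.0252]
tool_rot: [0.983, 0.186, -0.0, -0.0]
ft_force: [-0.3, 0.4, 0.2]
grip_width: -0.0
grasp_force: 0.0
```

```bash
python3 - <<'E'
from st import *
st()
for y in (.42,.28,.14,.05): 
    print(y); go(F(P,tray((-.071,.122),y)),.025,y-.048)
im=bot.camera("top"); cv2.imwrite("pics/t4.png",cv2.resize(im[150:260,250:400,::-1],None,fx=5,fy=5,interpolation=2))
im=bot.camera("scene"); cv2.imwrite("pics/s4.png",cv2.resize(im[170:250,260:370,::-1],None,fx=7,fy=7,interpolation=2))
E
```

```text
{'clock': np.float64(3.65), 'eef_pos': array([0.4504, 0.0233, 0.0252]), 'ft_force': array([-0.2812,  0.429 ,  0.2339]), 'grip_width': np.float64(-0.0)}
tool yaw fixture 0.4219
0.42
d [0.142 0.001 0.005] w [-0.    0.    0.02]
0.28
d [ 0.496 -0.173  0.005] w [-0.    0.    1.63]
0.14
d [ 0.872 -0.295  0.005] w [-0.    0.    3.23]
0.05
d [ 1.121 -0.346  0.005] w [-0.    0.    4.26]
```

View pics/s4.png

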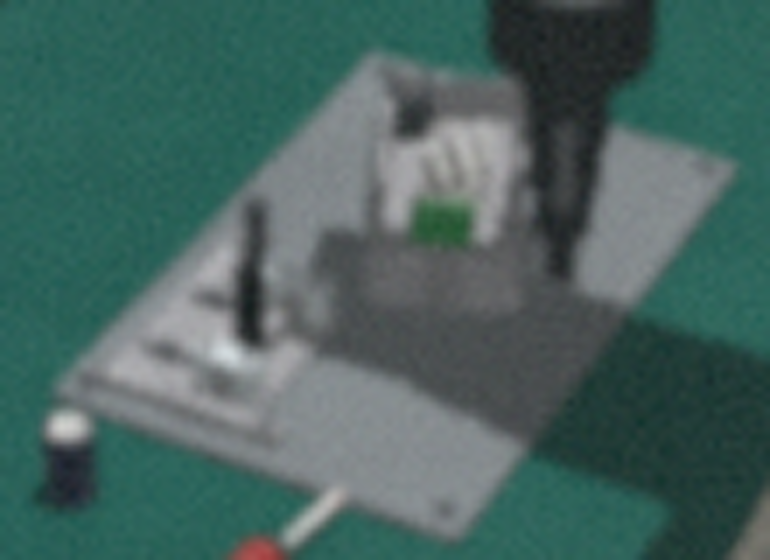

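The scene crop shows the finger tips at about (560,275), just short of the tray's long wall near its free end. Nothing has moved yet, so I start pushing along the arc.

>>> drive_tool([
  {"dx":0.05,"dy":0,"dz":0,"wx":0,"wy":0,"wz":0,"hand":0},
  {"dx":0.1,"dy":0,"dz":0,"wx":0,"wy":0,"wz":0,"hand":0},
  {"dx":0.14,"dy":0,"dz":0,"wx":0,"wy":0,"wz":0,"hand":0},
  {"dx":0.18,"dy":-0.02,"dz":0,"wx":0,"wy":0,"wz":0.2,"hand":0},
  {"dx":0.22,"dy":-0.04,"dz":0,"wx":0,"wy":0,"wz":0.4,"hand":0},
  {"dx":0.26,"dy":-0.06,"dz":0,"wx":0,"wy":0,"wz":0.55,"hand":0},
  {"dx":0.3,"dy":-0.08,"dz":0,"wx":0,"wy":0,"wz":0.75,"hand":0},
  {"dx":0.34,"dy":-0.1,"dz":0,"wx":0,"wy":0,"wz":0.95,"hand":0},
  {"dx":0.38,"dy":-0.12,"dz":0,"wx":0,"wy":0,"wz":1.1,"hand":0},
  {"dx":0.42,"dy":-0.14,"dz":0,"wx":0,"wy":0,"wz":1.3,"hand":0},
  {"dx":0.46,"dy":-0.16,"dz":0,"wx":0,"wy":0,"wz":1.45,"hand":0},
  {"dx":0.5,"dy":-0.17,"dz":0,"wx":0,"wy":0,"wz":1.63,"hand":0},
])

```text
clock: 4.95
eef_pos: [0.4705, 0.0405, 0.0253]
tool_rot: [0.993, 0.115, -0.0, -0.0]
ft_force: [-1.4, 1.0, 0.8]
grip_width: -0.0003
grasp_force: 0.5
```

```bash
python3 - <<'E'
from st import *
st()
for y in (.28,.14,.05): 
    print(y); go(F(P,tray((-.071,.122),y)),.025,y-.048)
E
```

```text
{'clock': np.float64(4.95), 'eef_pos': array([0.4705, 0.0405, 0.0253]), 'ft_force': array([-1.4098,  0.9645,  0.7912]), 'grip_width': np.float64(-0.0003)}
tool yaw fixture 0.2785
0.28
d [-0.004  0.     0.006] w [-0.    0.   -0.02]
0.14
d [ 0.35  -0.174  0.006] w [-0.    0.    1.59]
0.05
d [ 0.589 -0.26   0.006] w [-0.    0.    2.62]
```

>>> drive_tool([
  {"dx":0.04,"dy":-0.02,"dz":0,"wx":0,"wy":0,"wz":0.2,"hand":0},
  {"dx":0.08,"dy":-0.04,"dz":0,"wx":0,"wy":0,"wz":0.4,"hand":0},
  {"dx":0.12,"dy":-0.06,"dz":0,"wx":0,"wy":0,"wz":0.55,"hand":0},
  {"dx":0.16,"dy":-0.08,"dz":0,"wx":0,"wy":0,"wz":0.75,"hand":0},
  {"dx":0.2,"dy":-0.1,"dz":0,"wx":0,"wy":0,"wz":0.95,"hand":0},
  {"dx":0.24,"dy":-0.12,"dz":0,"wx":0,"wy":0,"wz":1.1,"hand":0},
  {"dx":0.28,"dy":-0.14,"dz":0,"wx":0,"wy":0,"wz":1.3,"hand":0},
  {"dx":0.32,"dy":-0.16,"dz":0,"wx":0,"wy":0,"wz":1.45,"hand":0},
  {"dx":0.36,"dy":-0.18,"dz":0,"wx":0,"wy":0,"wz":1.63,"hand":0},
  {"dx":0.4,"dy":-0.195,"dz":0,"wx":0,"wy":0,"wz":1.8,"hand":0},
  {"dx":0.44,"dy":-0.21,"dz":0,"wx":0,"wy":0,"wz":2,"hand":0},
  {"dx":0.48,"dy":-0.22,"dz":0,"wx":0,"wy":0,"wz":2.15,"hand":0},
])

```text
clock: 6.15
eef_pos: [0.4927, 0.0376, 0.0252]
tool_rot: [0.999, 0.034, -0.001, -0.007]
ft_force: [-1.7, -0.1, 0.5]
grip_width: 0.0002
grasp_force: 0.7
```

```bash
python3 - <<'E'
from st import *
st()
for y in (.08,.04,0,-.04): 
    print(y); go(F(P,tray((-.071,.122),y)),.025,y-.048)
im=bot.camera("top"); cv2.imwrite("pics/t5.png",cv2.resize(im[150:260,250:400,::-1],None,fx=5,fy=5,interpolation=2))
E
```

```text
{'clock': np.float64(6.15), 'eef_pos': array([0.4927, 0.0376, 0.0252]), 'ft_force': array([-1.7293, -0.055 ,  0.4862]), 'grip_width': np.float64(0.0002)}
tool yaw fixture 0.1162
0.08
d [ 0.027 -0.401  0.01 ] w [-0.17  0.01  0.41]
0.04
d [ 0.128 -0.452  0.011] w [-0.17  0.01  0.87]
0
d [ 0.23  -0.499  0.012] w [-0.17  0.02  1.33]
-0.04
d [ 0.335 -0.542  0.012] w [-0.17  0.02  1.79]
```

View pics/t5.png

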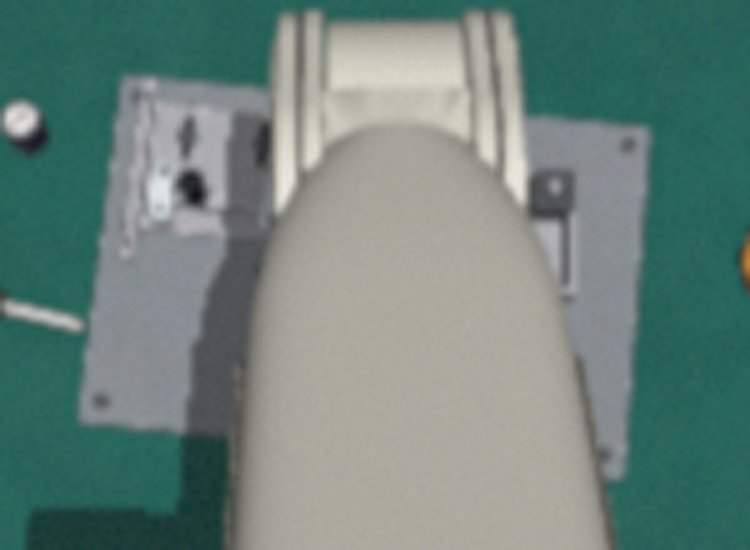

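The arm covers the tray here, and the pin and tray corner at about (552,190) are still in place. The tool ended about 20 mm short in y, so I check the joints for a limit.

```bash
python3 - <<'E'
from st import *
o=st(); print(o["joint_pos"].round(3),o["joint_vel"].round(3))
E
```

```text
{'clock': np.float64(6.2), 'eef_pos': array([0.4931, 0.0372, 0.0253]), 'ft_force': array([-0.3886, -0.3645, -0.4806]), 'grip_width': np.float64(-0.0002)}
tool yaw fixture 0.1155
[ 0.067  0.438 -0.337  0.795  0.015  3.141] [ 0.008 -0.005 -0.003 -0.007 -0.006  0.001]
```

>>> drive_tool([
  {"dx":-0.2,"dy":0,"dz":0,"wx":0,"wy":0,"wz":0,"hand":0},
  {"dx":-0.5,"dy":0,"dz":0,"wx":0,"wy":0,"wz":0,"hand":0},
  {"dx":-0.8,"dy":0,"dz":0,"wx":0,"wy":0,"wz":-1,"hand":0},
  {"dx":-0.8,"dy":0,"dz":0,"wx":0,"wy":0,"wz":-2.5,"hand":0},
  {"dx":-0.8,"dy":0,"dz":0,"wx":0,"wy":0,"wz":-4,"hand":0},
  {"dx":-0.8,"dy":0,"dz":0,"wx":0,"wy":0,"wz":-5.5,"hand":0},
  {"dx":-0.8,"dy":0,"dz":0,"wx":0,"wy":0,"wz":-7,"hand":0},
  {"dx":-0.8,"dy":0,"dz":0,"wx":0,"wy":0,"wz":-8.5,"hand":0},
  {"dx":-0.8,"dy":0,"dz":0,"wx":0,"wy":0,"wz":-10,"hand":0},
  {"dx":-0.8,"dy":0,"dz":0,"wx":0,"wy":0,"wz":-11.5,"hand":0},
  {"dx":-0.8,"dy":0,"dz":0,"wx":0,"wy":0,"wz":-13,"hand":0},
  {"dx":-0.8,"dy":0,"dz":0,"wx":0,"wy":0,"wz":-14.5,"hand":0},
  {"dx":-0.8,"dy":0,"dz":0,"wx":0,"wy":0,"wz":-16,"hand":0},
  {"dx":-0.8,"dy":0,"dz":0,"wx":0,"wy":0,"wz":-17.5,"hand":0},
  {"dx":-0.8,"dy":0,"dz":0,"wx":0,"wy":0,"wz":-18,"hand":0},
  {"dx":-0.8,"dy":0,"dz":0,"wx":0,"wy":0,"wz":-18,"hand":0},
])

```text
clock: 7.8
eef_pos: [0.4524, 0.0352, 0.0255]
tool_rot: [0.682, 0.731, 0.005, -0.005]
ft_force: [-0.0, 0.6, 0.4]
grip_width: 0.0001
grasp_force: 0.0
```

```bash
python3 - <<'E'
from st import *
o=st(); print(o["joint_pos"].round(3))
y=.08; go(F(P,tray((-.092,.122),y)),.025,0-.048+np.pi)
im=bot.camera("scene"); cv2.imwrite("pics/s6.png",cv2.resize(im[170:250,260:370,::-1],None,fx=7,fy=7,interpolation=2))
E
```

```text
{'clock': np.float64(7.8), 'eef_pos': array([0.4524, 0.0352, 0.0255]), 'ft_force': array([-0.0303,  0.5794,  0.4049]), 'grip_width': np.float64(0.0001)}
tool yaw fixture 1.688
[ 0.068  0.375 -0.444  0.752  0.014  1.57 ]
d [0.408 0.414 0.016] w [  0.12  -0.13 -16.66]
```

View pics/s6.png

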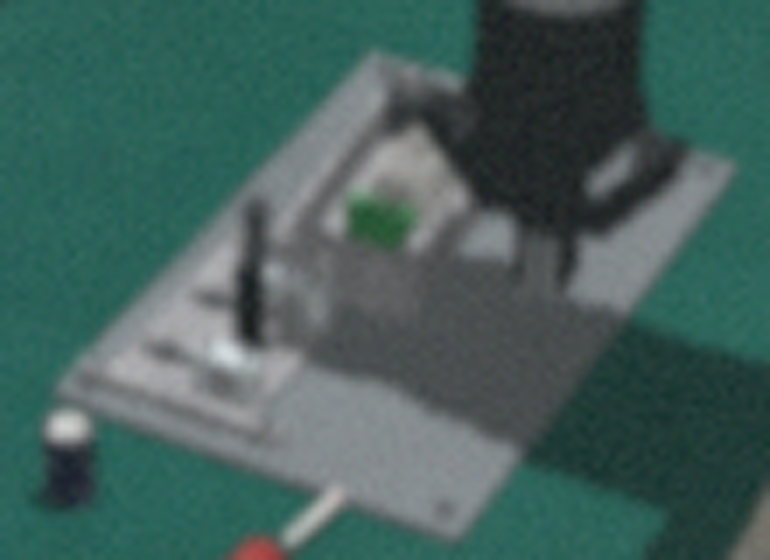

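The tray has swung most of the way; terminal at (380,220), and the fingers stand clear of it. Next I finish the half turn and line up again.

>>> drive_tool([
  {"dx":0,"dy":0,"dz":0,"wx":0,"wy":0,"wz":-1.5,"hand":0},
  {"dx":0,"dy":0,"dz":0,"wx":0,"wy":0,"wz":-3,"hand":0},
  {"dx":0,"dy":0,"dz":0,"wx":0,"wy":0,"wz":-4.5,"hand":0},
  {"dx":0,"dy":0,"dz":0,"wx":0,"wy":0,"wz":-6,"hand":0},
  {"dx":0,"dy":0,"dz":0,"wx":0,"wy":0,"wz":-7.5,"hand":0},
  {"dx":0.1,"dy":0,"dz":0,"wx":0,"wy":0,"wz":-9,"hand":0},
  {"dx":0.2,"dy":0,"dz":0,"wx":0,"wy":0,"wz":-10.5,"hand":0},
  {"dx":0.3,"dy":0.1,"dz":0,"wx":0,"wy":0,"wz":-12,"hand":0},
  {"dx":0.4,"dy":0.2,"dz":0,"wx":0,"wy":0,"wz":-13.5,"hand":0},
  {"dx":0.4,"dy":0.3,"dz":0,"wx":0.1,"wy":-0.1,"wz":-15,"hand":0},
  {"dx":0.4,"dy":0.35,"dz":0.01,"wx":0.12,"wy":-0.13,"wz":-16.5,"hand":0},
  {"dx":0.4,"dy":0.41,"dz":0.016,"wx":0.12,"wy":-0.13,"wz":-16.66,"hand":0},
  {"dx":0.4,"dy":0.41,"dz":0.016,"wx":0.12,"wy":-0.13,"wz":-16.66,"hand":0},
])

```text
clock: 9.15
eef_pos: [0.4721, 0.0567, 0.0249]
tool_rot: [0.025, 1.0, 0.0, 0.0]
ft_force: [-0.3, -1.1, 0.4]
grip_width: 0.0
grasp_force: 0.0
```

```bash
python3 - <<'E'
from st import *
o=st(); print(o["joint_pos"].round(3))
for y in(.08,.04,0,-.04): go(F(P,tray((-.071,.122),y)),.025,-.06+np.pi)
E
```

```text
{'clock': np.float64(9.15), 'eef_pos': array([0.4721, 0.0567, 0.0249]), 'ft_force': array([-0.3287, -1.0962,  0.4267]), 'grip_width': np.float64(0.0)}
tool yaw fixture 3.1394
[ 0.119  0.409 -0.388  0.773  0.001  0.169]
d [-0.409  0.04  -0.003] w [0.01 0.   0.11]
d [-0.503  0.102 -0.002] w [0.01 0.   0.11]
d [-0.599  0.161 -0.002] w [0.01 0.   0.11]
d [-0.698  0.216 -0.002] w [0.01 0.   0.11]
```

>>> drive_tool([
  {"dx":-0.08,"dy":0,"dz":0,"wx":0,"wy":0,"wz":0.1,"hand":0},
  {"dx":-0.16,"dy":0.02,"dz":0,"wx":0,"wy":0,"wz":0.1,"hand":0},
  {"dx":-0.22,"dy":0.04,"dz":0,"wx":0,"wy":0,"wz":0.1,"hand":0},
  {"dx":-0.26,"dy":0.05,"dz":0,"wx":0,"wy":0,"wz":0.1,"hand":0},
  {"dx":-0.3,"dy":0.06,"dz":0,"wx":0,"wy":0,"wz":0.1,"hand":0},
  {"dx":-0.33,"dy":0.07,"dz":0,"wx":0,"wy":0,"wz":0.1,"hand":0},
  {"dx":-0.36,"dy":0.08,"dz":0,"wx":0,"wy":0,"wz":0.1,"hand":0},
  {"dx":-0.39,"dy":0.09,"dz":0,"wx":0,"wy":0,"wz":0.1,"hand":0},
  {"dx":-0.42,"dy":0.1,"dz":0,"wx":0,"wy":0,"wz":0.1,"hand":0},
  {"dx":-0.45,"dy":0.1,"dz":0,"wx":0,"wy":0,"wz":0.1,"hand":0},
  {"dx":-0.48,"dy":0.1,"dz":0,"wx":0,"wy":0,"wz":0.1,"hand":0},
])

```text
clock: 10.25
eef_pos: [0.4956, 0.0607, 0.0246]
tool_rot: [0.028, 1.0, 0.0, -0.001]
ft_force: [-0.1, 0.6, 0.1]
grip_width: 0.0002
grasp_force: 0.5
```

>>> drive_tool([
  {"dx":-0.015,"dy":0.01,"dz":0,"wx":0,"wy":0,"wz":0,"hand":0},
  {"dx":-0.03,"dy":0.02,"dz":0,"wx":0,"wy":0,"wz":0,"hand":0},
  {"dx":-0.045,"dy":0.02,"dz":0,"wx":0,"wy":0,"wz":0,"hand":0},
  {"dx":-0.06,"dy":0.03,"dz":0,"wx":0,"wy":0,"wz":0,"hand":0},
])

```text
clock: 10.65
eef_pos: [0.499, 0.0619, 0.0248]
tool_rot: [0.028, 1.0, 0.0, -0.0]
ft_force: [-1.0, -0.3, 0.1]
grip_width: 0.0004
grasp_force: 0.3
```

>>> drive_tool([
  {"dx":-0.01,"dy":0.01,"dz":0,"wx":0,"wy":0,"wz":0,"hand":0},
  {"dx":-0.02,"dy":0.01,"dz":0,"wx":0,"wy":0,"wz":0,"hand":0},
  {"dx":-0.03,"dy":0.02,"dz":0,"wx":0,"wy":0,"wz":0,"hand":0},
])

```text
clock: 10.95
eef_pos: [0.5007, 0.0627, 0.0248]
tool_rot: [0.028, 1.0, 0.0, -0.0]
ft_force: [-1.3, -0.4, -0.4]
grip_width: -0.0001
grasp_force: 0.3
```

>>> drive_tool([
  {"dx":-0.008,"dy":0,"dz":0,"wx":0,"wy":0,"wz":0,"hand":0},
  {"dx":-0.016,"dy":0.01,"dz":0,"wx":0,"wy":0,"wz":0,"hand":0},
  {"dx":-0.024,"dy":0.01,"dz":0,"wx":0,"wy":0,"wz":0,"hand":0},
])

```text
clock: 11.25
eef_pos: [0.5019, 0.0633, 0.0248]
tool_rot: [0.028, 1.0, 0.0, -0.0]
ft_force: [-1.1, 1.0, 0.1]
grip_width: -0.0
grasp_force: 0.5
```

>>> drive_tool([
  {"dx":-0.008,"dy":0,"dz":0,"wx":0,"wy":0,"wz":0,"hand":0},
  {"dx":-0.016,"dy":0.01,"dz":0,"wx":0,"wy":0,"wz":0,"hand":0},
  {"dx":-0.024,"dy":0.01,"dz":0,"wx":0,"wy":0,"wz":0,"hand":0},
])

```text
clock: 11.55
eef_pos: [0.5031, 0.0637, 0.0248]
tool_rot: [0.028, 1.0, 0.0, -0.0]
ft_force: [-1.1, 0.4, 0.7]
grip_width: -0.0
grasp_force: 0.9
```

>>> drive_tool([
  {"dx":-0.008,"dy":0,"dz":0,"wx":0,"wy":0,"wz":0,"hand":0},
  {"dx":-0.016,"dy":0.01,"dz":0,"wx":0,"wy":0,"wz":0,"hand":0},
  {"dx":-0.024,"dy":0.01,"dz":0,"wx":0,"wy":0,"wz":0,"hand":0},
])

```text
clock: 11.85
eef_pos: [0.5031, 0.0639, 0.0245]
tool_rot: [0.028, 1.0, 0.0, -0.001]
ft_force: [-4.7, 0.1, 2.2]
grip_width: -0.0002
grasp_force: 2.3
```

>>> drive_tool([
  {"dx":-0.006,"dy":0,"dz":0,"wx":0,"wy":0,"wz":0,"hand":0},
  {"dx":-0.012,"dy":0,"dz":0,"wx":0,"wy":0,"wz":0,"hand":0},
])

```text
clock: 12.05
eef_pos: [0.5032, 0.064, 0.0244]
tool_rot: [0.028, 1.0, 0.0, -0.002]
ft_force: [-6.2, -0.1, 3.0]
grip_width: -0.0001
grasp_force: 3.1
```

>>> drive_tool([
  {"dx":-0.01,"dy":0,"dz":0,"wx":0,"wy":0,"wz":0,"hand":0},
  {"dx":-0.014,"dy":0,"dz":0,"wx":0,"wy":0,"wz":0,"hand":0},
])

```text
clock: 12.25
eef_pos: [0.5032, 0.064, 0.0243]
tool_rot: [0.028, 1.0, 0.0, -0.003]
ft_force: [-8.1, -0.0, 2.9]
grip_width: -0.0002
grasp_force: 3.6
```

>>> drive_tool([
  {"dx":-0.008,"dy":0,"dz":0,"wx":0,"wy":0,"wz":0,"hand":0},
  {"dx":-0.015,"dy":0,"dz":0,"wx":0,"wy":0,"wz":0,"hand":0},
  {"dx":-0.015,"dy":0,"dz":0,"wx":0,"wy":0,"wz":0,"hand":0},
])

```text
clock: 12.55
eef_pos: [0.5032, 0.064, 0.0241]
tool_rot: [0.028, 1.0, 0.0, -0.003]
ft_force: [-8.5, 0.2, 4.2]
grip_width: -0.0001
grasp_force: 4.2
```

>>> drive_tool([
  {"dx":-0.007,"dy":0,"dz":0,"wx":0,"wy":0,"wz":0,"hand":0},
  {"dx":-0.013,"dy":0,"dz":0,"wx":0,"wy":0,"wz":0,"hand":0},
  {"dx":-0.013,"dy":0,"dz":0,"wx":0,"wy":0,"wz":0,"hand":0},
])

```text
clock: 12.85
eef_pos: [0.5032, 0.064, 0.024]
tool_rot: [0.028, 1.0, 0.0, -0.004]
ft_force: [-9.0, 0.4, 4.5]
grip_width: -0.0002
grasp_force: 4.8
```

```bash
python3 - <<'E'
from st import *
f=[]
for i in range(6): bot.camera("top"); f.append(bot.get_obs()["ft_force"])
print(np.round(f,1),np.mean(f,0)); st()
E
```

```text
[[-9.5  0.5  4. ]
 [-9.5  0.8  4.1]
 [-9.6  0.5  4.9]
 [-9.   0.2  5.4]
 [-9.7  0.2  4.7]
 [-8.9 -0.3  5.3]] [-9.34698154  0.31563888  4.72654899]
{'clock': np.float64(13.15), 'eef_pos': array([0.5032, 0.064 , 0.024 ]), 'ft_force': array([-8.8541, -0.3008,  5.2522]), 'grip_width': np.float64(0.0001)}
tool yaw fixture 3.1338
```

>>> drive_tool([
  {"dx":-0.005,"dy":0,"dz":0,"wx":0,"wy":0,"wz":0,"hand":0},
  {"dx":-0.005,"dy":0,"dz":0,"wx":0,"wy":0,"wz":0,"hand":0},
  {"dx":-0.005,"dy":0,"dz":0,"wx":0,"wy":0,"wz":0,"hand":0},
  {"dx":-0.005,"dy":0,"dz":0,"wx":0,"wy":0,"wz":0,"hand":0},
  {"dx":-0.005,"dy":0,"dz":0,"wx":0,"wy":0,"wz":0,"hand":0},
  {"dx":-0.005,"dy":0,"dz":0,"wx":0,"wy":0,"wz":0,"hand":0},
  {"dx":-0.005,"dy":0,"dz":0,"wx":0,"wy":0,"wz":0,"hand":0},
  {"dx":-0.005,"dy":0,"dz":0,"wx":0,"wy":0,"wz":0,"hand":0},
  {"dx":-0.005,"dy":0,"dz":0,"wx":0,"wy":0,"wz":0,"hand":0},
  {"dx":-0.005,"dy":0,"dz":0,"wx":0,"wy":0,"wz":0,"hand":0},
  {"dx":-0.005,"dy":0,"dz":0,"wx":0,"wy":0,"wz":0,"hand":0},
  {"dx":-0.005,"dy":0,"dz":0,"wx":0,"wy":0,"wz":0,"hand":0},
  {"dx":-0.005,"dy":0,"dz":0,"wx":0,"wy":0,"wz":0,"hand":0},
  {"dx":-0.005,"dy":0,"dz":0,"wx":0,"wy":0,"wz":0,"hand":0},
  {"dx":-0.005,"dy":0,"dz":0,"wx":0,"wy":0,"wz":0,"hand":0},
])

```text
clock: 14.65
eef_pos: [0.5032, 0.064, 0.024]
tool_rot: [0.028, 1.0, 0.0, -0.004]
ft_force: [-10.1, 0.6, 5.4]
grip_width: 0.0003
grasp_force: 5.1
```

>>> drive_tool([
  {"dx":0.02,"dy":0,"dz":0,"wx":0,"wy":0,"wz":0,"hand":0},
  {"dx":0.05,"dy":0,"dz":0,"wx":0,"wy":0,"wz":0,"hand":0},
  {"dx":0.08,"dy":0,"dz":0,"wx":0,"wy":0,"wz":0,"hand":0},
  {"dx":0.12,"dy":0,"dz":0,"wx":0,"wy":0,"wz":0,"hand":0},
  {"dx":0.2,"dy":0,"dz":0,"wx":0,"wy":0,"wz":0,"hand":0},
  {"dx":0.4,"dy":0,"dz":0,"wx":0,"wy":0,"wz":0,"hand":0},
  {"dx":0.8,"dy":0,"dz":0,"wx":0,"wy":0,"wz":0,"hand":0},
  {"dx":1,"dy":0,"dz":-0.4,"wx":0,"wy":0,"wz":0,"hand":0},
  {"dx":1,"dy":0,"dz":-1.2,"wx":0,"wy":0,"wz":0,"hand":0},
  {"dx":1.6,"dy":0,"dz":-2,"wx":0,"wy":0,"wz":0,"hand":0},
  {"dx":2.4,"dy":0.5,"dz":-2.4,"wx":0,"wy":0,"wz":0,"hand":0},
  {"dx":3,"dy":0.5,"dz":-2.4,"wx":0,"wy":0,"wz":0,"hand":0},
  {"dx":3,"dy":0.5,"dz":-2.4,"wx":0,"wy":0,"wz":0,"hand":0},
])

```text
clock: 15.95
eef_pos: [0.3549, 0.0973, 0.1453]
tool_rot: [0.027, 1.0, 0.0, -0.001]
ft_force: [0.2, 0.8, -0.5]
grip_width: 0.0001
grasp_force: 0.0
```

```bash
python3 - <<'E'
from st import *
o=st(); print(o["joint_pos"].round(3))
im=bot.camera("top"); cv2.imwrite("pics/t7.png",cv2.resize(im[155:225,255:385,::-1],None,fx=6,fy=6,interpolation=2))
for z in(.12,.052): go(F(P,(-.022,.24)),z,-.048+np.pi)
E
```

```text
{'clock': np.float64(15.95), 'eef_pos': array([0.3549, 0.0973, 0.1453]), 'ft_force': array([ 0.1676,  0.8446, -0.4622]), 'grip_width': np.float64(0.0001)}
tool yaw fixture 3.1359
[ 2.670e-01  5.800e-02 -4.810e-01  1.033e+00  1.000e-03  3.210e-01]
d [-3.901  1.842  0.511] w [ 0.01  0.01 -0.07]
d [-3.9    1.841  1.871] w [ 0.01  0.01 -0.07]
```

View pics/t7.png

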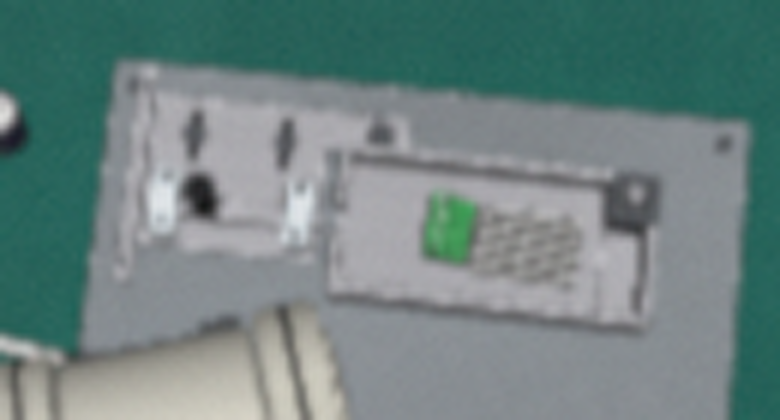

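The tray now bears on the post at about (380,135), and both parts, the green one at (450,228) and the fins at (530,245), are inside. Next I straddle the knob at (203,195) with half-open fingers.

```bash
python3 - <<'E'
from st import *
for z in(.13,.054): go(F(P,(-.022,.203)),z,-.048+np.pi)
E
```

```text
d [-3.906  1.103  0.31 ] w [ 0.01  0.01 -0.07]
d [-3.905  1.101  1.83 ] w [ 0.01  0.01 -0.07]
```

>>> drive_tool([
  {"dx":-0.5,"dy":0.3,"dz":0,"wx":0,"wy":0,"wz":-0.07,"hand":36},
  {"dx":-1.1,"dy":0.6,"dz":0,"wx":0,"wy":0,"wz":-0.07,"hand":36},
  {"dx":-1.8,"dy":0.9,"dz":0,"wx":0,"wy":0,"wz":-0.07,"hand":36},
  {"dx":-2.5,"dy":1.1,"dz":0,"wx":0,"wy":0,"wz":-0.07,"hand":36},
  {"dx":-3.1,"dy":1.1,"dz":0,"wx":0,"wy":0,"wz":-0.07,"hand":36},
  {"dx":-3.6,"dy":1.1,"dz":0.1,"wx":0,"wy":0,"wz":-0.07,"hand":36},
  {"dx":-3.9,"dy":1.1,"dz":0.3,"wx":0,"wy":0,"wz":-0.07,"hand":36},
  {"dx":-3.9,"dy":1.1,"dz":0.3,"wx":0,"wy":0,"wz":-0.07,"hand":36},
  {"dx":-3.9,"dy":1.1,"dz":0.3,"wx":0,"wy":0,"wz":-0.07,"hand":36},
])

```text
clock: 16.9
eef_pos: [0.5566, 0.1407, 0.1287]
tool_rot: [0.025, 1.0, 0.0, -0.001]
ft_force: [0.1, -0.4, -1.2]
grip_width: 0.0362
grasp_force: 0.0
```

```bash
python3 - <<'E'
from st import *
o=st(); print(o["joint_pos"].round(3)); go(F(P,(-.022,.203)),.054,-.048+np.pi)
im=bot.camera("scene"); cv2.imwrite("pics/s8.png",cv2.resize(im[160:250,260:370,::-1],None,fx=6,fy=6,interpolation=2))
E
```

```text
{'clock': np.float64(16.9), 'eef_pos': array([0.5566, 0.1407, 0.1287]), 'ft_force': array([ 0.1193, -0.3522, -1.1859]), 'grip_width': np.float64(0.0362)}
tool yaw fixture 3.1387
[2.47e-01 4.58e-01 1.40e-02 1.13e+00 1.00e-03 2.98e-01]
d [0.024 0.02  1.495] w [ 0.   -0.03 -0.03]
```

View pics/s8.png

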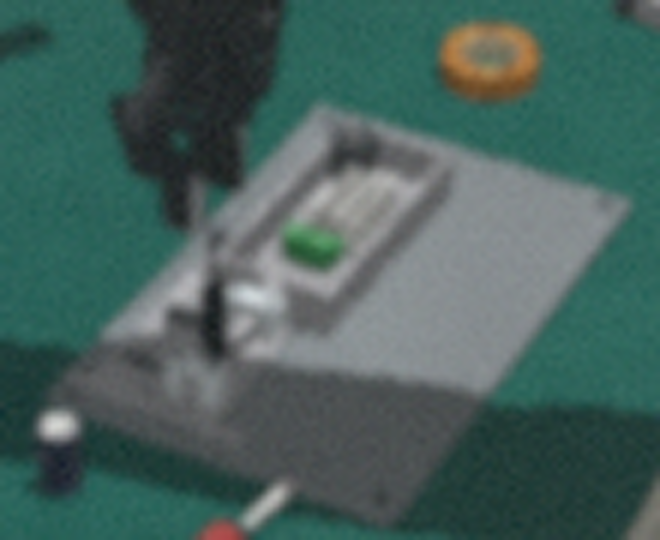

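The knob top is at about (213,275), with the stop post behind it at (213,235). The open fingers at (185,215) are above it, so I descend slowly.

>>> drive_tool([
  {"dx":0.02,"dy":0.02,"dz":0.3,"wx":0,"wy":0,"wz":0,"hand":36},
  {"dx":0.02,"dy":0.02,"dz":0.6,"wx":0,"wy":0,"wz":0,"hand":36},
  {"dx":0.02,"dy":0.02,"dz":0.8,"wx":0,"wy":0,"wz":0,"hand":36},
  {"dx":0.02,"dy":0.02,"dz":0.9,"wx":0,"wy":0,"wz":0,"hand":36},
  {"dx":0.02,"dy":0.02,"dz":1,"wx":0,"wy":0,"wz":0,"hand":36},
  {"dx":0.02,"dy":0.02,"dz":1.1,"wx":0,"wy":0,"wz":0,"hand":36},
  {"dx":0.02,"dy":0.02,"dz":1.2,"wx":0,"wy":0,"wz":0,"hand":36},
  {"dx":0.02,"dy":0.02,"dz":1.3,"wx":0,"wy":0,"wz":0,"hand":36},
  {"dx":0.02,"dy":0.02,"dz":1.4,"wx":0,"wy":0,"wz":0,"hand":36},
  {"dx":0.02,"dy":0.02,"dz":1.49,"wx":0,"wy":0,"wz":0,"hand":36},
  {"dx":0.02,"dy":0.02,"dz":1.49,"wx":0,"wy":0,"wz":0,"hand":24},
  {"dx":0.02,"dy":0.02,"dz":1.49,"wx":0,"wy":0,"wz":0,"hand":24},
  {"dx":0.02,"dy":0.02,"dz":1.49,"wx":0,"wy":0,"wz":0,"hand":24},
])

```text
clock: 18.25
eef_pos: [0.5559, 0.1423, 0.0555]
tool_rot: [0.025, 1.0, 0.0, -0.0]
ft_force: [0.2, -0.1, -0.8]
grip_width: 0.024
grasp_force: 0.0
```

```bash
python3 - <<'E'
from st import *
o=st()
for y in(.195,.175,.17,.168): go(F(P,(-.022,y)),.054,-.048+np.pi)
E
```

```text
{'clock': np.float64(18.25), 'eef_pos': array([0.5559, 0.1423, 0.0555]), 'ft_force': array([ 0.1769, -0.0743, -0.8331]), 'grip_width': np.float64(0.024)}
tool yaw fixture 3.1395
d [ 0.013 -0.171  0.03 ] w [ 0.01 -0.   -0.02]
d [ 0.012 -0.571  0.03 ] w [ 0.01 -0.   -0.02]
d [ 0.012 -0.671  0.03 ] w [ 0.01 -0.   -0.02]
d [ 0.012 -0.711  0.03 ] w [ 0.01 -0.   -0.02]
```

>>> drive_tool([
  {"dx":0,"dy":-0.04,"dz":0,"wx":0,"wy":0,"wz":0,"hand":24},
  {"dx":0,"dy":-0.08,"dz":0,"wx":0,"wy":0,"wz":0,"hand":24},
  {"dx":0,"dy":-0.12,"dz":0,"wx":0,"wy":0,"wz":0,"hand":24},
  {"dx":0,"dy":-0.16,"dz":0,"wx":0,"wy":0,"wz":0,"hand":24},
  {"dx":0,"dy":-0.2,"dz":0,"wx":0,"wy":0,"wz":0,"hand":24},
  {"dx":0,"dy":-0.23,"dz":0,"wx":0,"wy":0,"wz":0,"hand":24},
  {"dx":0,"dy":-0.26,"dz":0,"wx":0,"wy":0,"wz":0,"hand":24},
  {"dx":0,"dy":-0.29,"dz":0,"wx":0,"wy":0,"wz":0,"hand":24},
])

```text
clock: 19.05
eef_pos: [0.5551, 0.128, 0.0554]
tool_rot: [0.025, 1.0, 0.001, -0.0]
ft_force: [0.3, 2.3, 0.2]
grip_width: 0.0243
grasp_force: 1.3
```

>>> drive_tool([
  {"dx":0,"dy":-0.03,"dz":0,"wx":0,"wy":0,"wz":0,"hand":24},
  {"dx":0,"dy":-0.06,"dz":0,"wx":0,"wy":0,"wz":0,"hand":24},
  {"dx":0,"dy":-0.09,"dz":0,"wx":0,"wy":0,"wz":0,"hand":24},
  {"dx":0,"dy":-0.12,"dz":0,"wx":0,"wy":0,"wz":0,"hand":24},
  {"dx":0,"dy":-0.15,"dz":0,"wx":0,"wy":0,"wz":0,"hand":24},
])

```text
clock: 19.55
eef_pos: [0.5547, 0.1203, 0.0554]
tool_rot: [0.025, 1.0, 0.0, -0.0]
ft_force: [0.4, 2.3, 1.1]
grip_width: 0.0242
grasp_force: 1.3
```

>>> drive_tool([
  {"dx":0,"dy":-0.03,"dz":0,"wx":0,"wy":0,"wz":0,"hand":24},
  {"dx":0,"dy":-0.06,"dz":0,"wx":0,"wy":0,"wz":0,"hand":24},
  {"dx":0,"dy":-0.09,"dz":0,"wx":0,"wy":0,"wz":0,"hand":24},
  {"dx":0,"dy":-0.12,"dz":0,"wx":0,"wy":0,"wz":0,"hand":24},
  {"dx":0,"dy":-0.15,"dz":0,"wx":0,"wy":0,"wz":0,"hand":24},
  {"dx":0,"dy":-0.18,"dz":0,"wx":0,"wy":0,"wz":0,"hand":24},
])

```text
clock: 20.15
eef_pos: [0.5543, 0.1112, 0.0554]
tool_rot: [0.025, 1.0, 0.0, -0.0]
ft_force: [0.2, 2.4, 2.5]
grip_width: 0.0237
grasp_force: 1.3
```

>>> drive_tool([
  {"dx":0,"dy":-0.02,"dz":0,"wx":0,"wy":0,"wz":0,"hand":24},
  {"dx":0,"dy":-0.04,"dz":0,"wx":0,"wy":0,"wz":0,"hand":24},
  {"dx":0,"dy":-0.06,"dz":0,"wx":0,"wy":0,"wz":0,"hand":24},
])

```text
clock: 20.45
eef_pos: [0.5541, 0.1083, 0.0553]
tool_rot: [0.025, 1.0, 0.0, -0.0]
ft_force: [0.8, 3.3, 1.6]
grip_width: 0.024
grasp_force: 1.3
```

>>> drive_tool([
  {"dx":0,"dy":-0.02,"dz":0,"wx":0,"wy":0,"wz":0,"hand":24},
  {"dx":0,"dy":-0.04,"dz":0,"wx":0,"wy":0,"wz":0,"hand":24},
  {"dx":0,"dy":-0.05,"dz":0,"wx":0,"wy":0,"wz":0,"hand":24},
])

```text
clock: 20.75
eef_pos: [0.5541, 0.1079, 0.0554]
tool_rot: [0.024, 1.0, 0.003, -0.0]
ft_force: [-0.5, 9.5, 1.1]
grip_width: 0.0236
grasp_force: 4.6
```

Stopped at y = 0.108, where home was expected, with the force at 9.5 N. One last nudge, then centre on the knob, lift and clear.

>>> drive_tool([
  {"dx":0,"dy":-0.02,"dz":0,"wx":0,"wy":0,"wz":0,"hand":24},
  {"dx":0,"dy":-0.02,"dz":0,"wx":0,"wy":0,"wz":0,"hand":24},
  {"dx":0,"dy":0.04,"dz":0,"wx":0,"wy":0,"wz":0,"hand":24},
  {"dx":0,"dy":0.1,"dz":0,"wx":0,"wy":0,"wz":0,"hand":24},
  {"dx":0,"dy":0.16,"dz":0,"wx":0,"wy":0,"wz":0,"hand":26},
  {"dx":0,"dy":0.16,"dz":0,"wx":0,"wy":0,"wz":0,"hand":28},
  {"dx":0,"dy":0.16,"dz":-0.2,"wx":0,"wy":0,"wz":0,"hand":28},
  {"dx":0,"dy":0.16,"dz":-0.5,"wx":0,"wy":0,"wz":0,"hand":28},
  {"dx":0,"dy":0.16,"dz":-1,"wx":0,"wy":0,"wz":0,"hand":28},
  {"dx":0,"dy":0.16,"dz":-1.6,"wx":0,"wy":0,"wz":0,"hand":28},
  {"dx":0.6,"dy":0.16,"dz":-1.8,"wx":0,"wy":0,"wz":0,"hand":28},
  {"dx":1.4,"dy":0.16,"dz":-1.8,"wx":0,"wy":0,"wz":0,"hand":28},
  {"dx":2.2,"dy":0.16,"dz":-1.8,"wx":0,"wy":0,"wz":0,"hand":28},
  {"dx":3,"dy":0.16,"dz":-1.8,"wx":0,"wy":0,"wz":0,"hand":28},
  {"dx":3.8,"dy":0.16,"dz":-1.8,"wx":0,"wy":0,"wz":0,"hand":28},
  {"dx":3.8,"dy":0.16,"dz":-1.8,"wx":0,"wy":0,"wz":0,"hand":28},
])

```text
clock: 22.35
eef_pos: [0.3587, 0.122, 0.1451]
tool_rot: [0.024, 1.0, -0.001, -0.003]
ft_force: [-0.2, -0.2, 0.3]
grip_width: 0.0283
grasp_force: 0.0
```

```bash
python3 - <<'E'
from st import *
o=st()
a=bot.camera("top")[155:225,255:385,::-1]; b=bot.camera("scene")[170:245,265:365,::-1]
a=cv2.resize(a,(650,350),interpolation=2)
cv2.imwrite("pics/t9.png",a); cv2.imwrite("pics/s9.png",cv2.resize(b,None,fx=6,fy=6,interpolation=2))
print("travel by tool: expected knob top px",proj("top",[*F(P,(-.022,.175)),.069]),"drawn",proj("top",[*F(P,(-.022,.203)),.069]))
E
```

```text
{'clock': np.float64(22.35), 'eef_pos': array([0.3587, 0.122 , 0.1451]), 'ft_force': array([-0.2089, -0.2219,  0.3264]), 'grip_width': np.float64(0.0283)}
tool yaw fixture 3.141
travel by tool: expected knob top px [297.33441542 185.88210559] drawn [287.21329995 184.86369626]
```

View pics/t9.png

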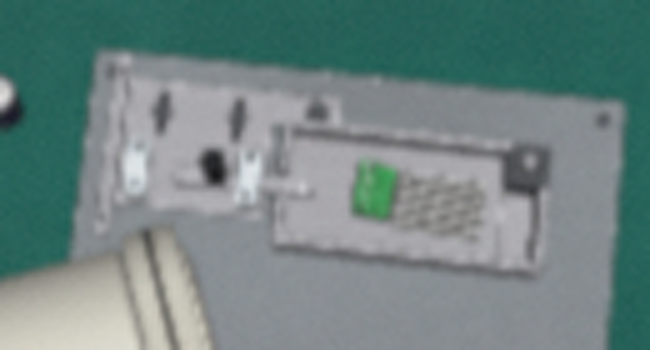

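The bolt nose is through the tray's slot at about (295,187). The knob at (212,165) maps to column 297, where home is expected, and both parts are in the tray. I'm handing it in.

```bash
python3 -c "
from workcell import bot
print(bot.job_done())"
```

```text
the job is handed in; nothing more can be done
None
```

I pivoted the tray onto the stop post, pressed it there for well over a second at about 10 N (highest reading about 11.5 N), slid the bolt fully home through the slot, and handed the job in at about 22 s, with both parts still in the tray and nothing else touched.

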